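Set up the folding sample stand and put a sample on show

TASK

Move the folded sample stand onto the black mat, inside the yellow corner marks with its ledge toward the mat's yellow front bar, and let go of it. Then lift the stand's orange-tipped back past its snap point so that it clicks fully open, and last take the grey-faced board (not the brown one) out of the wooden rack and leave it standing on its short end on the stand's ledge, centred and leaning flat against the back. Leave the brown board, sanding block and tape measure where they are.

Things in the scene. Friction and masses are not known exactly. Their poses are not given: they have to be found in the camera images.
- mat: Black rubber mat fixed on the table, 200 x 150 x 3 mm (x, y, z). Origin at the centre of its underside. +x is its rear; the 90 mm yellow bar lies along its front (-x) edge. Four yellow corner marks enclose the place of the stand's feet.
- stand: Loose folding stand, 0.8 kg. Origin: centre of its underside (balance point within 10 mm), to come over the mat's centre, x along the mat's x; -x front (ledge), z up. Dark foot bars 120 mm wide (y), 22 long, 12 high at x = -64 and +48 mm, joined by a grey spine 56 wide (y), 18 high: grip it across its sides between the feet, x = 0 to 15 mm. Ledge lip, 50 mm high, is its highest part when folded.
- stand_panel (a joint): Angle (rad) of the stand's blue back panel: 0 = folded flat rearwards over the spine, 1.3 = fully open, leaning back 0.27 from vertical; stops at both. Hinge along the stand's y, at x = -20, z = 24 mm in its frame. An over-centre spring holds it at either end: about 2 N at the tip lifts it from folded; let go past about 0.7 it snaps open by itself, before that it falls shut.
- tab (a point): Centre of the panel's orange tip, 104 mm from the hinge axis. x: from hinge to tip; y: along the hinge; z: normal of the front face (up when folded). From 55 to 118 mm from the hinge the panel is a neck 24 mm wide (y), 8 thick, to grip across the 24 mm; nearer the hinge it is 50 wide. Folded, this point is 24 mm above the stand's underside, behind the rear foot, free space below and beside it.
- seat (a point): Inner corner of the ledge at mid width, on the panel's front face (moves with the panel). With the panel open, x points up along it, square to the 56 mm wide ledge; z points forward, away from its face; y along the hinge. The ledge is 29 mm deep along z, then a lip 5 mm thick rises 10 mm above it. A board on show has its lower end at x = 0 and its back face at z = 0.
- rack: Fixed light-wood block 66 x 236 x 40 mm (x, y, z) with two slots open to the top, centred at y = +55 and -55 mm, each 21 mm by 71 mm (y) and 30 mm deep. Origin at the centre of its underside.
- sample: The board to be shown: grey faces, chipboard edges, 110 x 56 x 19 mm along its x, y, z, about 0.08 kg. It stands on end in one of the two rack slots, its top 120 mm above the table and its x axis vertical. Origin at the middle of one face.
- sample_mid (a point): Centre of the grey-faced board; axes as sample (x along its 110 mm, y along its 56 mm, z through its 19 mm thickness).
- brown_board: Brown-faced board 120 x 67 x 19 mm standing on end in the other rack slot; to be left there. Origin at the middle of one face.
- sanding_block: Cork sanding block 63 x 122 x 37 mm, lying on the table; leave alone. Origin at the centre of its underside.
- tape_measure: Yellow tape measure 40 x 76 x 66 mm standing on the table; leave alone. Origin at the centre of its underside.
Things that resemble listed ones, but are neither listed nor needed, are in the scene too. Leave any red or turquoise look-alike of the sample alone.

How it is judged:
By the outcome, as a careful person would: the job done as asked, in the order asked, and still so for the second after the job is handed in, with the robot touching nothing.
It also fails if it takes over 61 s, if anything falls off the work surface, if the arm or the gripper's body presses on something with over 40 N, if the wrist force passes 120 N, or if a joint passes its speed limit or range.

ROBOT

A 7-joint arm with a two-finger parallel gripper is mounted at the origin on a cart in front of the work surface, level with it; the furniture and walls round the work are solid. World frame = base frame: x ahead of the robot, y to its left, z up, the work surface at z = 0. Lengths are in m, angles in rad, forces in N, time in s.
With the tool pointing down it reaches from about 0.4 to 0.85 m from the base axis. Payload 6.9 kg.
Tool frame: the origin (TCP) lies midway between the tips of the shut fingers; the grasp point (between the pads) lies env.pinch_z behind it (env.pinch_z is the distance from the TCP to the grasp point, in m); z points along the fingers, y is the line along which they close (so a half turn about z gives the same grasp; the last joint's range is limited). The gripper opens to 85 mm and grips with 20 to 120 N. Pads are 22 mm wide; open, the fingers measure 114 mm over their backs; the gripper's body (76 mm by 85 mm) begins 54 mm behind the grasp point. The pads swing forward as they close: fully open they stand 13 mm farther back than shut.
Start: joints at [1.323, 0.507, -0.238, 1.5, 0.126, 1.149, -0.155], TCP at [0.216, -0.587, 0.231] pointing down, gripper open.
Joint ranges: [-3.08, 3.08], [-0.24, 2.05], [-1.43, 1.35], [0, 2.5], [-1.52, 4.66], [0.17, 1.96], [-2.89, 2.89]. Speed limits (rad/s): [2.39, 2.39, 3.14, 3.14, 3.14, 3.14, 3.14].

INTERFACE

Orientations are given as a unit quaternion [w, x, y, z].
In Python, from rig import env gives the robot as it stands.
- The arm moves only by the shell command python3 -m pendant 'ROWS' [FORCE]. ROWS is JSON, a list of rows, each a list of 7 numbers: the closure, from -1 (fully open) to 1 (shut), then the shift along the tool's x, y, z in units of 40 mm (1.0 is 40 mm), then the turn, a rotation vector about the tool's x, y, z in degrees. In form: [[fingers, dx, dy, dz, wx, wy, wz], ...]. A call has 1 to 12 rows; each row shifts and turns the commanded pose from where the row before left it, along the tool's axes as they then stand; what a row does not reach is not made up. A row lasts 1/12 s, in which the tool goes at most 41.7 mm and 7.16 degrees, less where a joint would pass 70% of its speed; a pose out of reach is approached as far as the arm can. A call is refused whole if a number of a shift passes 1 or a number of a turn 7.16, either way. A call with a gripper value outside its range is refused whole. The fingers move at their own pace and stop on an object; FORCE is the grip in N (left out, the last holds). Time passes only in rows, so rows that do not move let the fingers close. It gives the time, the measured TCP pose, the force, the opening and the grip force at its end, in the units of the state.
- env.get_state(): the state, without advancing time (a new reading comes with each control period).
- env.capture(name): name is "scene" or "top" or "wrist"; returns (picture, depth): 400x640x3 uint8, red, green, blue; 400x640 float32, m along the optical axis (not along the pixel's ray), 0 where there is no reading.
- env.camera_info(name): a dict with "camera_matrix" (3x3 intrinsics, pixels), "k1" (the pictures are not rectified: a ray, as slopes to the right and down, at radius r is drawn at 1 + k1 r^2 times it, then the intrinsics apply), "rvec" (rotation vector, rad) and "tvec" (3), from world to camera coordinates, as OpenCV has them. Camera axes: x right, y down, z forward; pixel columns grow to the right and rows downward; lengths in m; the calibration is good to about 2 mm. A picture is of the moment at which its call begins: read the wrist's pose just before it. camera_info takes no time and is no camera call; for the wrist camera it gives the pose at the moment of the call.
- env.close_job(): hands the job in; it is judged then, once.
The state is a dict: "t": time; "joint_pos": joint angles; "qvel": joint speeds; "effort": joint torques, N m; "tcp_pos": TCP position; "tcp_rot": TCP orientation; "contact_force": force on the tool from outside, world axes, zero at the start; "ft_torque": the same for the moment, N m; "grip_width": finger opening in m; "gripper_force": force on a finger pad.
Only numpy, scipy, OpenCV 4.12 (cv2) and the standard library are available. Lean on these libraries where they do the work, as an engineer would, in place of code of your own. Each camera call takes 0.05 s, during which the arm holds its last target. There are 200 camera calls.

## Working session

There is one attempt and no reset: what is moved stays moved. The work goes in short steps, Python scripts to look and compute and a shell command to move; the robot and the scene stay as the last step left them, time stands still between calls to the robot, and variables do not carry over. Pictures are saved under pics/ and viewed, at most 10 in all, crops included, and the job is handed in when it is done.

```bash
ls; mkdir -p pics; python3 - <<'E'
from rig import env
import cv2,numpy as np
print(env.get_state(), env.pinch_z)
for n in("scene","top"):
    p,d=env.capture(n); cv2.imwrite(f"pics/{n}0.png",p[...,::-1]); np.save(f"pics/{n}0.npy",d)
    print(n,env.camera_info(n))
E
```

```text
pics
{'t': 0.0, 'joint_pos': array([ 1.32348817,  0.50830883, -0.23752069,  1.50116938,  0.1257258 ,
        1.14889866, -0.15478068]), 'qvel': array([ 0.00084507,  0.00239684,  0.00091667, -0.0007293 ,  0.00060886,
        0.00101135, -0.00053368]), 'effort': array([-9.10163526e-04, -6.20603585e+01, -2.18696147e+00, -2.49649930e+01,
        1.26580079e-02,  1.18847171e-02, -1.11924311e-05]), 'tcp_pos': array([ 0.21569556, -0.58604673,  0.23043495]), 'tcp_rot': array([-8.75725236e-04,  9.84476516e-01,  1.75514064e-01, -1.89376490e-04]), 'contact_force': array([0.05183888, 0.32754854, 0.77736744]), 'ft_torque': array([-0.0127241 ,  0.01608061, -0.0319528 ]), 'gripper_force': 0.0, 'grip_width': 0.08518573667862117} 0.0187
scene {'camera_matrix': array([[480.15057061,   0.        , 322.92228345],
       [  0.        , 480.15057061, 197.78841579],
       [  0.        ,   0.        ,   1.        ]]), 'k1': -0.1265519721469909, 'rvec': array([ 0.89752523, -2.18784254,  1.40859453]), 'tvec': array([0.39250224, 0.2870061 , 1.03285395])}
top {'camera_matrix': array([[380.59125661,   0.        , 324.43036585],
       [  0.        , 380.59125661, 198.466833  ],
       [  0.        ,   0.        ,   1.        ]]), 'k1': -0.08470241299057424, 'rvec': array([ 2.16802854, -2.17061035,  0.16129807]), 'tvec': array([-0.07162488,  0.59583831,  1.03603427])}
```

View pics/scene0.png

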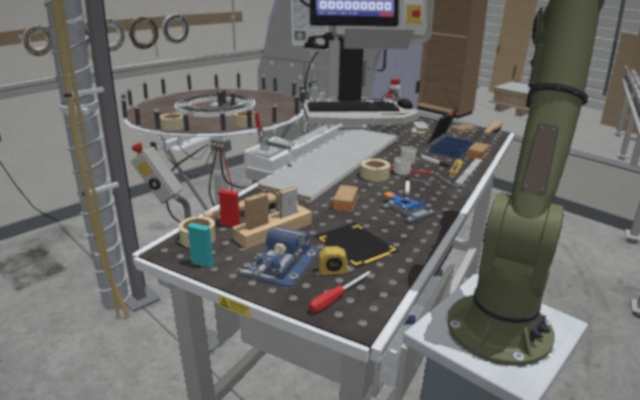

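View pics/top0.png

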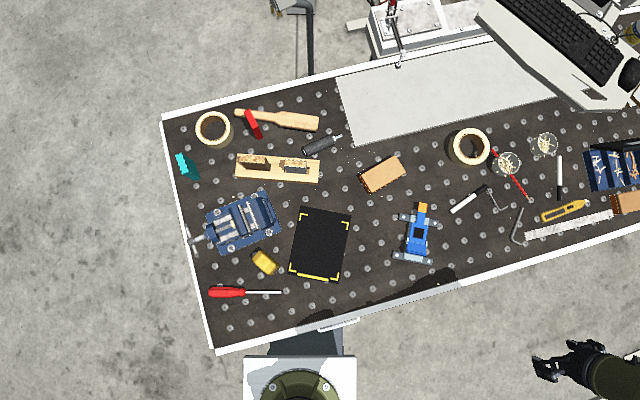

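The top view shows the mat at about (320,243) with its bar at (316,278). The stand is at (417,232) with its orange tip at (421,208). The rack is at (277,167) with brown on the left and grey on the right at (296,165). The scene view shows the grey board to the right of the brown.

```bash
cat > h.py <<'E'
import cv2,numpy as np
from scipy.spatial.transform import Rotation as R
from rig import env
def ray(ci,uv):
    uv=np.asarray(uv,float).reshape(-1,1,2)
    n=cv2.undistortPoints(uv,ci["camera_matrix"],np.array([ci["k1"],0,0,0,0.]))[:,0]
    Rm=cv2.Rodrigues(ci["rvec"])[0]; o=-Rm.T@ci["tvec"]
    return o,np.c_[n,np.ones(len(n))]@Rm
def onz(ci,uv,z):
    o,d=ray(ci,uv); return o+d*((z-o[2])/d[:,2])[:,None]
def proj(ci,P):
    return cv2.projectPoints(np.asarray(P,float).reshape(-1,1,3),ci["rvec"],ci["tvec"],ci["camera_matrix"],np.array([ci["k1"],0,0,0,0.]))[0][:,0]
def cloud(ci,d):  # world point for each pixel
    v,u=np.mgrid[:d.shape[0],:d.shape[1]]
    o,r=ray(ci,np.c_[u.ravel(),v.ravel()]); return (o+r*d.reshape(-1,1)).reshape(d.shape+(3,))
def toolmove(target,yaw=None,s=None):
    "shift in tool axes (units of 40mm) from current TCP to target"
    s=s or env.get_state(); w,x,y,z=s["tcp_rot"]; Rt=R.from_quat([x,y,z,w])
    return Rt.inv().apply(np.asarray(target)-s["tcp_pos"])/.04
E
python3 - <<'E'
from h import *
ci=env.camera_info("top"); p=cv2.imread("pics/top0.png"); d=np.load("pics/top0.npy"); W=cloud(ci,d)
hsv=cv2.cvtColor(p,cv2.COLOR_BGR2HSV)
def mask(lo,hi,box):
    m=cv2.inRange(hsv,lo,hi); k=np.zeros_like(m);x0,y0,x1,y1=box;k[y0:y1,x0:x1]=m[y0:y1,x0:x1];return k
# yellow marks on mat
m=mask((20,120,120),(35,255,255),(285,200,360,290))
n,l,st,c=cv2.connectedComponentsWithStats(m)
for i in range(1,n):
    if st[i,4]>3: print("yel",st[i],onz(ci,c[i],.003).round(4))
# mat by dark
m=cv2.inRange(p,(0,0,0),(28,28,28)); k=np.zeros_like(m);k[200:290,283:360]=m[200:290,283:360]
k=cv2.morphologyEx(k,cv2.MORPH_OPEN,np.ones((3,3))); k|=mask((20,120,120),(35,255,255),(285,200,360,290))
cn=max(cv2.findContours(k,0,2)[0],key=cv2.contourArea)
w=onz(ci,cn.reshape(-1,2),.003)[:,:2]; r=cv2.minAreaRect((w*1000).astype(np.float32)); print("mat",r)
# stand
m=mask((8,150,120),(28,255,255),(400,195,440,225)); q=np.argwhere(m>0)[:,::-1]
print("tip",q.mean(0),len(q),W[m>0].mean(0),onz(ci,q.mean(0),.028))
m=mask((100,140,80),(125,255,255),(390,195,445,270)); q=np.argwhere(m>0)[:,::-1]
print("blue",len(q),q.mean(0),np.median(W[m>0],0))
s=np.zeros_like(m);s[195:275,385:445]=1
hi=(W[...,2]>.006)&(W[...,2]<.07)&(s>0)
print("stand raised",hi.sum(),cv2.minAreaRect((W[hi][:,:2]*1000).astype(np.float32)))
big=lambda b,f,n:cv2.imwrite(n,cv2.resize(p[b[1]:b[3],b[0]:b[2]],None,fx=f,fy=f,interpolation=cv2.INTER_CUBIC))
a=cv2.resize(p[190:270,380:460],None,fx=5,fy=5,interpolation=cv2.INTER_CUBIC)
b=cv2.resize(p[135:195,228:328],None,fx=4,fy=4,interpolation=cv2.INTER_CUBIC)
b=cv2.copyMakeBorder(b,0,400-240,0,0,0); cv2.imwrite("pics/crop1.png",np.hstack([a,b]))
E
```

```text
yel [300 213   5   2   8] [[ 0.5565 -0.007   0.003 ]]
yel [306 214   2   2   4] [[ 0.5533 -0.0211  0.003 ]]
yel [299 216   2   5   7] [[ 5.427e-01 -3.000e-04  3.000e-03]]
yel [341 221   4   2   6] [[ 0.5333 -0.1244  0.003 ]]
yel [346 222   3   4   8] [[ 0.5281 -0.1391  0.003 ]]
yel [346 226   2   4   6] [[ 0.5145 -0.1363  0.003 ]]
yel [290 262   2   3   4] [[0.4143 0.0242 0.003 ]]
yel [289 265   8   8  22] [[0.3958 0.0206 0.003 ]]
yel [297 273  32   8  85] [[ 0.3757 -0.0388  0.003 ]]
yel [330 272   9   9  27] [[ 0.3733 -0.102   0.003 ]]
mat ((375.7536315917969, -38.54594802856445), (90.52709197998047, 8.305595397949219), 78.60062408447266)
tip [422.17948718 206.65384615] 78 [ 0.57358528 -0.35426311  0.02565533] [[ 0.57334824 -0.35356069  0.028     ]]
blue 553 [417.48643761 236.62206148] [ 0.48079063 -0.33774812  0.02975857]
stand raised 1402 ((492.6452941894531, -336.664794921875), (171.8213653564453, 224.51165771484375), 88.66675567626953)
```

View pics/crop1.png

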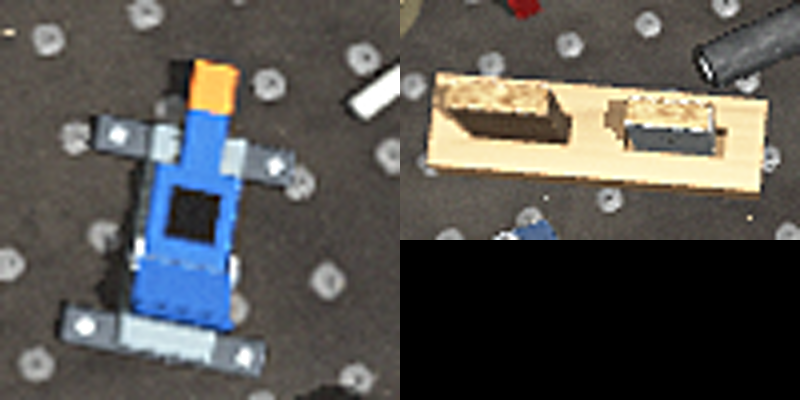

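The crop shows the stand with its tip at the top and the ledge at the bottom. The foot screws are at full-picture pixels (397.4,255.2), (429,261.2), (403.6,216.6) and (435,223.2). The grey board is in the right slot, with its top at about (395.5−10.., 163).

```bash
python3 - <<'E'
from h import *
ci=env.camera_info("top"); p=cv2.imread("pics/top0.png"); d=np.load("pics/top0.npy"); W=cloud(ci,d)
print("table z",np.median(W[285:300,330:350,2]), np.median(W[230:250,310:330,2]))
# mat
g=p.max(2); print("mat grey",g[230:250:5,310:330:5].tolist(),"table",g[230:240:3,362:372:3].tolist())
hsv=cv2.cvtColor(p,cv2.COLOR_BGR2HSV); 
m=((g<np.median(g[230:250,310:330])+12)|(cv2.inRange(hsv,(18,100,100),(36,255,255))>0)).astype(np.uint8)
m[:200]=0;m[290:]=0;m[:,:284]=0;m[:,358:]=0
m=cv2.morphologyEx(cv2.morphologyEx(m,cv2.MORPH_CLOSE,np.ones((3,3))),cv2.MORPH_OPEN,np.ones((7,7)))
cn=max(cv2.findContours(m,0,2)[0],key=cv2.contourArea)
w=onz(ci,cv2.convexHull(cn).reshape(-1,2),.003)[:,:2]; print("mat",cv2.minAreaRect((w*1000).astype(np.float32)))
# stand from screws (refined by bright centroid)
S=[]
for u,v in((397.4,255.2),(429,261.2),(403.6,216.6),(435,223.2)):
    u0,v0=int(u+.5)-3,int(v+.5)-3; a=g[v0:v0+7,u0:u0+7].astype(float); a=np.clip(a-130,0,None)
    vv,uu=np.mgrid[:7,:7]; c=(u0+(a*uu).sum()/a.sum(),v0+(a*vv).sum()/a.sum()); S.append(c)
S=np.array(S);P=onz(ci,S,.0125); print(S.round(1).tolist(),P.round(4).tolist())
f,r=P[:2].mean(0),P[2:].mean(0); ax=(r-f)[:2]; print("sep",np.linalg.norm(ax),"yaw",np.degrees(np.arctan2(ax[1],ax[0])),"widths",np.linalg.norm(P[0]-P[1]),np.linalg.norm(P[2]-P[3]))
print("yaw by feet",[np.degrees(np.arctan2(*(P[i]-P[i+1])[[1,0]]))-90 for i in(0,2)],"origin",f+(r-f)*64/112)
# boards
for n,b in(("brown",(235,150,272,185)),("grey",(275,150,325,185))):
    w=W[b[1]:b[3],b[0]:b[2]].reshape(-1,3); t=w[abs(w[:,2]-.121)<.008]; uv=np.argwhere(abs(W[b[1]:b[3],b[0]:b[2],2]-.121)<.008)[:,::-1]+b[:2]
    print(n,len(t),t.mean(0),cv2.minAreaRect((onz(ci,uv,.12)[:,:2]*1000).astype(np.float32)))
k=(abs(W[...,2]-.04)<.008);k[:145]=0;k[190:]=0;k[:,:228]=0;k[:,328:]=0
print("rack",cv2.minAreaRect((W[k][:,:2]*1000).astype(np.float32)))
E
```

```text
table z 0.00016227657867806666 0.0030974573510536008
mat grey [[43, 38, 39, 42], [41, 45, 44, 34], [37, 38, 41, 42], [45, 35, 42, 39]] table [[80, 85, 78, 78], [79, 90, 84, 74], [86, 82, 88, 79], [76, 82, 78, 88]]
mat ((467.2777099609375, -56.43598937988281), (151.2318878173828, 201.42788696289062), 78.61849212646484)
[[396.7, 254.9], [428.8, 261.1], [403.4, 216.8], [434.8, 222.9]] [[0.4362, -0.2795, 0.0125], [0.4175, -0.3724, 0.0125], [0.5456, -0.3017, 0.0125], [0.5275, -0.394, 0.0125]]
sep 0.11182611288570317 yaw -11.300519317610215 widths 0.09484614996851258 0.09404528748295106
yaw by feet [np.float64(-11.360330703060015), np.float64(-11.107841998546164)] origin [ 0.48951335 -0.33846748  0.0125    ]
brown 96 [0.6858201  0.11703594 0.12548647] ((688.9440307617188, 118.97152709960938), (68.08116149902344, 22.543115615844727), 85.11821746826172)
grey 159 [0.6788197  0.00804219 0.11978147] ((678.654052734375, 7.763654708862305), (55.7249870300293, 20.288869857788086), 85.21979522705078)
rack ((706.1673583984375, 54.927940368652344), (250.5520782470703, 113.01786041259766), 85.30853271484375)
```

```bash
python3 -m pendant '[[-1,0,0,0,0,0,6.3],[-1,0,0,0,0,0,6.3],[-1,0,0,0,0,0,6.3],[-1,0,0,0,0,0,6.3],[-1,0,0,0,0,0,6.3],[-1,0,0,0,0,0,0],[-1,0,0,0,0,0,0]]'
python3 - <<'E'
from h import *
s=env.get_state(); w,x,y,z=s["tcp_rot"]; print(R.from_quat([x,y,z,w]).as_matrix().round(3)); print(toolmove([.4969,-.3400,.10]))
E
```

```text
t: 0.68
tcp_pos: [0.216, -0.5862, 0.2309]
tcp_rot: [-0.0, 0.995, -0.097, -0.0]
contact_force: [0.6, 0.3, -0.5]
grip_width: 0.0854
gripper_force: 0.0
[[ 0.981 -0.192 -0.001]
 [-0.192 -0.981  0.001]
 [-0.001 -0.001 -1.   ]]
[ 5.71108572 -7.38978039  3.27306812]
```

```bash
python3 -m pendant '[[-1,0.57,-0.74,0,0,0,0],[-1,0.57,-0.74,0,0,0,0],[-1,0.57,-0.74,0,0,0,0],[-1,0.57,-0.74,0,0,0,0],[-1,0.57,-0.74,0,0,0,0],[-1,0.57,-0.74,0,0,0,0],[-1,0.57,-0.74,0,0,0,0],[-1,0.57,-0.74,0,0,0,0],[-1,0.57,-0.74,0,0,0,0],[-1,0.57,-0.74,0,0,0,0],[-1,0,0,0.8,0,0,0],[-1,0,0,0.8,0,0,0]]'
python3 -m pendant '[[-1,0,0,0.7,0,0,0],[-1,0,0,0.7,0,0,0],[-1,0,0,0,0,0,0.2],[-1,0,0,0,0,0,0]]'
python3 - <<'E'
from h import *
print(toolmove([.4969,-.3400,.001]))
ci=env.camera_info("wrist"); p,d=env.capture("wrist"); cv2.imwrite("pics/wrist1.png",p[...,::-1]); W=cloud(ci,d)
E
```

```text
t: 1.68
tcp_pos: [0.5013, -0.3385, 0.1682]
tcp_rot: [0.0, 0.996, -0.094, 0.003]
contact_force: [0.1, -1.8, -0.8]
grip_width: 0.0854
gripper_force: 0.0
t: 2.02
tcp_pos: [0.4967, -0.3404, 0.1104]
tcp_rot: [-0.001, 0.995, -0.099, -0.001]
contact_force: [1.0, -1.1, 0.4]
grip_width: 0.0853
gripper_force: 0.0
[ 0.01107919 -0.00557244  2.73462818]
```

View pics/wrist1.png

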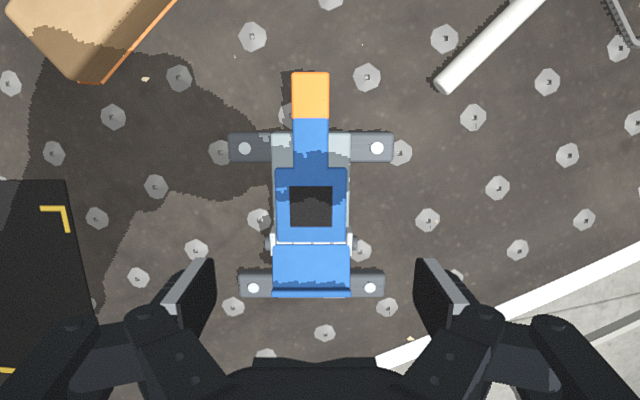

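The stand lies centred between the fingers (column 311, finger midpoint 314) and is aligned with them. I'll descend.

```bash
python3 -m pendant '[[-1,0,0,0.6,0,0,0],[-1,0,0,0.6,0,0,0],[-1,0,0,0.6,0,0,0],[-1,0,0,0.5,0,0,0],[-1,0,0,0.4,0,0,0],[-1,0,0,0,0,0,0],[-1,0,0,0,0,0,0]]' 60
python3 -m pendant '[[1,0,0,0,0,0,0],[1,0,0,0,0,0,0],[1,0,0,0,0,0,0],[1,0,0,0,0,0,0],[1,0,0,0,0,0,0],[1,0,0,0,0,0,0],[1,0,0,0,0,0,0],[1,0,0,0,0,0,0]]'
```

```text
t: 2.65
tcp_pos: [0.4983, -0.3414, 0.0047]
tcp_rot: [0.0, 0.995, -0.1, 0.001]
contact_force: [0.4, 1.1, 0.4]
grip_width: 0.0853
gripper_force: 0.0
t: 3.32
tcp_pos: [0.4991, -0.3401, 0.0057]
tcp_rot: [-0.0, 0.995, -0.1, 0.002]
contact_force: [-1.6, 4.6, 10.0]
grip_width: 0.054
gripper_force: 62.2
```

```bash
python3 -m pendant '[[1,0,0,-0.3,0,0,0],[1,0,0,-0.6,0,0,0],[1,0,0,-0.6,0,0,0],[1,0,0,-0.5,0,0,0],[1,0,0,0,0,0,0],[1,0,0,0,0,0,0]]'
python3 - <<'E'
from h import *
print(toolmove([.4991-.0222,-.3401+.282,.09]))
ci=env.camera_info("top"); p,d=env.capture("top"); cv2.imwrite("pics/top1.png",p[...,::-1])
E
```

```text
t: 3.82
tcp_pos: [0.4975, -0.3413, 0.0842]
tcp_rot: [0.001, 0.995, -0.1, 0.001]
contact_force: [-0.7, 0.2, -8.9]
grip_width: 0.054
gripper_force: 67.7
[-1.91752968 -6.83440407 -0.15447154]
```

```bash
python3 -m pendant '[[1,-0.1,-0.35,0,0,0,0],[1,-0.2,-0.7,0,0,0,0],[1,-0.2,-0.7,0,0,0,0],[1,-0.2,-0.7,0,0,0,0],[1,-0.2,-0.7,0,0,0,0],[1,-0.2,-0.7,0,0,0,0],[1,-0.2,-0.7,0,0,0,0],[1,-0.2,-0.7,0,0,0,0],[1,-0.2,-0.7,0,0,0,0],[1,-0.2,-0.7,0,0,0,0],[1,-0.1,-0.2,0,0,0,0],[1,0,0,0,0,0,0]]'
python3 -m pendant '[[1,0,0,0,0,0,0],[1,0,0,0,0,0,0]]'
python3 - <<'E'
from h import *
s=env.get_state(); w,x,y,z=s["tcp_rot"]; print(R.from_quat([x,y,z,w]).as_matrix().round(3)); print(toolmove([.4991-.0222,-.3401+.282,.0055+.003]))
ci=env.camera_info("wrist"); p,d=env.capture("wrist"); cv2.imwrite("pics/wrist2.png",p[...,::-1])
E
```

```text
t: 4.87
tcp_pos: [0.4719, -0.0523, 0.0821]
tcp_rot: [-0.001, 0.995, -0.097, -0.002]
contact_force: [-0.7, -0.7, -8.2]
grip_width: 0.0542
gripper_force: 67.7
t: 5.03
tcp_pos: [0.4731, -0.0572, 0.0826]
tcp_rot: [0.0, 0.995, -0.1, -0.001]
contact_force: [0.4, -0.7, -8.4]
grip_width: 0.0539
gripper_force: 67.7
[[ 0.98  -0.2   -0.001]
 [-0.2   -0.98  -0.001]
 [-0.001  0.001 -1.   ]]
[9.99629654e-02 1.67238630e-03 1.85264743e+00]
```

View pics/wrist2.png

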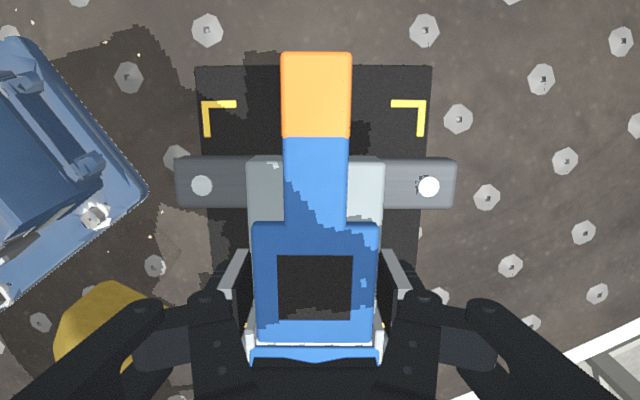

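The stand is held level over the mat with the marks ahead of it, about 4 mm short in x. I'll lower it and let go.

```bash
python3 -m pendant '[[1,0.1,0,0.4,0,0,0],[1,0,0,0.4,0,0,0],[1,0,0,0.4,0,0,0],[1,0,0,0.3,0,0,0],[1,0,0,0.2,0,0,0],[1,0,0,0.1,0,0,0],[1,0,0,0,0,0,0],[1,0,0,0,0,0,0]]'
```

```text
t: 5.75
tcp_pos: [0.4778, -0.0576, 0.0115]
tcp_rot: [0.0, 0.995, -0.1, 0.0]
contact_force: [0.3, -0.0, -7.7]
grip_width: 0.0537
gripper_force: 67.6
```

```bash
python3 -m pendant '[[1,0,0,0.04,0,0,0],[1,0,0,0.03,0,0,0],[1,0,0,0,0,0,0],[1,0,0,0,0,0,0]]'
```

```text
t: 6.08
tcp_pos: [0.4781, -0.0573, 0.0089]
tcp_rot: [-0.0, 0.995, -0.1, 0.001]
contact_force: [1.1, 0.3, -6.7]
grip_width: 0.054
gripper_force: 67.8
```

```bash
python3 -m pendant '[[1,0,0,0.03,0,0,0],[1,0,0,0,0,0,0],[1,0,0,0,0,0,0]]'
python3 -m pendant '[[0.2,0,0,0,0,0,0],[-0.2,0,0,0,0,0,0],[-1,0,0,0,0,0,0],[-1,0,0,0,0,0,0],[-1,0,0,0,0,0,0],[-1,0,0,-0.5,0,0,0],[-1,0,0,-0.8,0,0,0],[-1,0,0,-0.8,0,0,0],[-1,0,0,-0.8,0,0,0],[-1,0,0,0,0,0,0],[-1,0,0,0,0,0,0]]'
python3 - <<'E'
from h import *
ci=env.camera_info("wrist"); p,d=env.capture("wrist"); cv2.imwrite("pics/wrist3.png",p[...,::-1])
np.save("pics/w3.npy",d); import pickle; pickle.dump(ci,open("pics/w3.pkl","wb"))
E
```

```text
t: 6.33
tcp_pos: [0.4781, -0.0573, 0.0087]
tcp_rot: [0.0, 0.995, -0.1, 0.001]
contact_force: [-1.8, -0.1, 9.4]
grip_width: 0.054
gripper_force: 69.6
t: 7.25
tcp_pos: [0.4788, -0.0574, 0.125]
tcp_rot: [0.0, 0.995, -0.1, 0.002]
contact_force: [0.5, -0.2, 0.7]
grip_width: 0.0851
gripper_force: 0.0
```

View pics/wrist3.png

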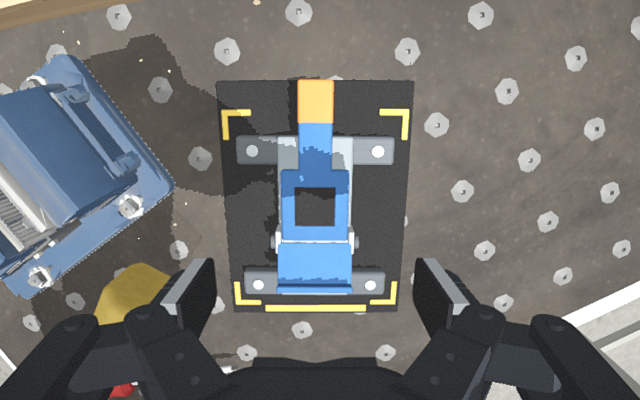

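The stand sits inside the marks, with foot screws at (252,151), (378,152), (259,285) and (371,285). I'll check it with numbers.

```bash
python3 - <<'E'
from h import *
import pickle
ci=pickle.load(open("pics/w3.pkl","rb")); p=cv2.imread("pics/wrist3.png"); d=np.load("pics/w3.npy"); W=cloud(ci,d); g=p.max(2)
P=onz(ci,[(259,285),(371,285),(252,151.5),(378,152)],.0155); f,r=P[:2].mean(0),P[2:].mean(0); ax=r-f
print("sep",np.linalg.norm(ax),"yaw",np.degrees(np.arctan2(ax[1],ax[0])),"origin",f+ax*64/112)
m=onz(ci,[(217,81),(414,81),(397.5,311),(233,312)],.003); print("mat corners",m.round(4).tolist(),m.mean(0),"sides",[np.linalg.norm(m[i]-m[i-1]).round(4) for i in range(4)], np.degrees(np.arctan2(*((m[0]+m[1]-m[2]-m[3])[[1,0]]))))
hsv=cv2.cvtColor(p,cv2.COLOR_BGR2HSV); k=cv2.inRange(hsv,(8,150,120),(22,255,255));k[:70]=0;k[130:]=0;k[:,:290]=0;k[:,340:]=0
print("tab",W[k>0].mean(0),np.ptp(W[k>0],axis=0), cv2.minAreaRect((onz(ci,np.argwhere(k>0)[:,::-1],.031)[:,:2]*1000).astype(np.float32)))
a=np.radians(-11.4); X=np.array([np.cos(a),np.sin(a),0]); o=np.array([.467,-.0564,0])
print("expected tab",o+.084*X)
L=W[245:296,275:352].reshape(-1,3); loc=(L-o)@X; 
for z in range(-80,-10,5):
    s=abs(loc*1000-z)<2.5; 
    if s.sum(): print(z,s.sum(),(np.percentile(L[s,2],[5,50,95])*1000).round(1))
E
```

```text
sep 0.1119921299824657 yaw -11.454604537482453 origin [ 0.46747673 -0.05518602  0.0155    ]
mat corners [[0.5798, -0.0029, 0.003], [0.5504, -0.1478, 0.003], [0.3563, -0.1094, 0.003], [0.3851, 0.0379, 0.003]] [ 0.4679006  -0.05556475  0.003     ] sides [np.float64(0.199), np.float64(0.1478), np.float64(0.1979), np.float64(0.1501)] -11.506142026975144
tab [ 0.55437338 -0.06712626  0.01684117] [0.03447405 0.03094704 0.03316637] ((550.311279296875, -71.90531921386719), (24.5732421875, 28.187639236450195), 78.47109985351562)
expected tab [ 0.54934278 -0.07300322  0.        ]
-80 148 [2.  3.  4.2]
-75 2 [13.4 13.5 13.5]
-70 81 [14.4 20.7 21.7]
-65 15 [13.9 15.3 22.3]
-60 15 [13.8 14.7 15.6]
-55 22 [ 2.9 14.4 15.3]
-50 174 [ 3.3 51.2 52.3]
-45 1056 [39.3 43.9 51.9]
-40 520 [37.8 39.  40.5]
-35 505 [36.4 37.7 38.9]
-30 506 [34.9 36.3 37.6]
-25 517 [33.5 34.8 36.2]
-20 355 [32.5 33.8 35. ]
```

The stand is within 1 mm of the mat's centre. Next I'll grip the tab.

```bash
python3 -m pendant '[[-1,0.6,0,0,0,0,0],[-1,0.6,0,0,0,0,0],[-1,0.6,0,0,0,0,0],[-1,0,0,0.6,0,0,0],[-1,0,0,0.6,0,0,0],[-1,0,0,0.6,0,0,0],[-1,0,0,0,0,0,0],[-1,0,0,0,0,0,0]]' 22
python3 - <<'E'
from h import *
s=env.get_state(); w,x,y,z=s["tcp_rot"]; print(R.from_quat([x,y,z,w]).as_matrix().round(3)); print(toolmove([.5498,-.0719,.010]))
E
```

```text
t: 7.97
tcp_pos: [0.5463, -0.0713, 0.0492]
tcp_rot: [-0.0, 0.995, -0.1, -0.003]
contact_force: [-0.6, -0.2, 0.6]
grip_width: 0.0856
gripper_force: 0.0
[[ 0.98  -0.199 -0.005]
 [-0.199 -0.98   0.001]
 [-0.005  0.    -1.   ]]
[ 0.09353572 -0.00293631  0.97987731]
```

```bash
python3 -m pendant '[[-1,0.09,0,0.4,0,0,0],[-1,0,0,0.35,0,0,0],[-1,0,0,0.22,0,0,0],[-1,0,0,0,0,0,0],[0.2,0,0,0,0,0,0],[0.4,0,0,0,0,0,0],[1,0,0,0,0,0,0],[1,0,0,0,0,0,0],[1,0,0,0,0,0,0],[1,0,0,0,0,0,0],[1,0,0,0,0,0,0],[1,0,0,0,0,0,0]]'
python3 -m pendant '[[1,0,0,0,0,0,0],[1,0,0,0,0,0,0],[1,0,0,0,0,0,0]]'
```

```text
t: 8.97
tcp_pos: [0.5519, -0.0724, 0.0131]
tcp_rot: [0.0, 0.995, -0.1, 0.0]
contact_force: [-0.3, -1.1, 7.2]
grip_width: 0.0232
gripper_force: 26.9
t: 9.22
tcp_pos: [0.5519, -0.0724, 0.0131]
tcp_rot: [0.0, 0.995, -0.1, 0.0]
contact_force: [-1.7, -0.2, 6.9]
grip_width: 0.023
gripper_force: 26.9
```

```bash
python3 -m pendant '[[1,0,0,-0.13,0,0,0],[1,-0.013,0,-0.13,0,0,0],[1,-0.02,0,-0.129,0,0,0],[1,-0.02,0,-0.128,0,0,0],[1,-0.03,0,-0.126,0,0,0],[1,-0.034,0,-0.126,0,0,0],[1,-0.042,0,-0.122,0,0,0],[1,-0.047,0,-0.122,0,0,0],[1,0,0,0,0,0,0]]'
```

```text
t: 9.97
tcp_pos: [0.5428, -0.0705, 0.0538]
tcp_rot: [0.0, 0.995, -0.1, -0.0]
contact_force: [-3.0, 0.0, -4.0]
grip_width: 0.0233
gripper_force: 25.8
```

```bash
python3 -m pendant '[[1,-0.054,0,-0.118,0,0,0],[1,-0.059,0,-0.116,0,0,0],[1,-0.066,0,-0.112,0,0,0],[1,-0.07,0,-0.11,0,0,0],[1,-0.077,0,-0.105,0,0,0],[1,-0.08,0,-0.102,0,0,0],[1,-0.087,0,-0.097,0,0,0],[1,-0.091,0,-0.093,0,0,0],[1,-0.096,0,-0.088,0,0,0],[1,-0.099,0,-0.084,0,0,0],[1,0,0,0,0,0,0]]'
```

```text
t: 10.88
tcp_pos: [0.5125, -0.0643, 0.0947]
tcp_rot: [-0.0, 0.995, -0.1, 0.0]
contact_force: [-1.1, 0.0, -3.8]
grip_width: 0.0233
gripper_force: 26.4
```

```bash
python3 -m pendant '[[0.2,0,0,0,0,0,0],[-0.2,0,0,0,0,0,0],[-1,0,0,0,0,0,0],[-1,0,0,0,0,0,0],[-1,0,0,0,0,0,0],[-1,0,0,0,0,0,0],[-1,0,0,-0.7,0,0,0],[-1,0,0,-0.8,0,0,0],[-1,0,0,-0.8,0,0,0],[-1,0,0,-0.8,0,0,0],[-1,0,0,0,0,0,0],[-1,0,0,0,0,0,0]]'
python3 - <<'E'
from h import *
ci=env.camera_info("wrist"); p,d=env.capture("wrist"); cv2.imwrite("pics/wrist4.png",p[...,::-1])
np.save("pics/w4.npy",d); import pickle; pickle.dump(ci,open("pics/w4.pkl","wb"))
E
```

```text
t: 11.88
tcp_pos: [0.5141, -0.0646, 0.2198]
tcp_rot: [0.0, 0.995, -0.1, 0.002]
contact_force: [-0.8, 0.5, -1.1]
grip_width: 0.0853
gripper_force: 0.0
```

View pics/wrist4.png

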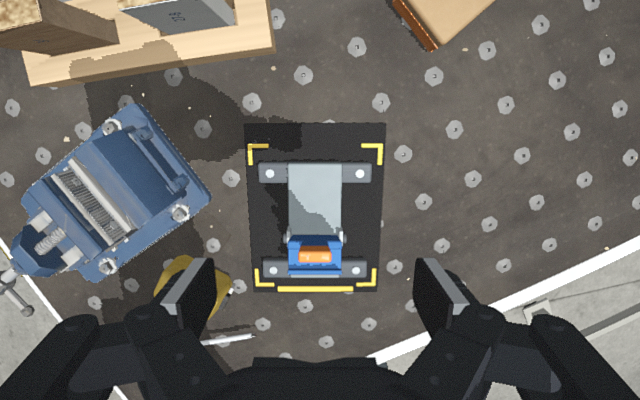

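The panel is open, with its orange tip at (315,255). The foot screws are at (269,173), (361,173), (274,270) and (356,270), inside the marks.

```bash
python3 - <<'E'
from h import *
import pickle
ci=pickle.load(open("pics/w4.pkl","rb")); p=cv2.imread("pics/wrist4.png"); d=np.load("pics/w4.npy"); W=cloud(ci,d)
P=onz(ci,[(274,270),(356,270),(269,173),(361,173)],.0155); f,r=P[:2].mean(0),P[2:].mean(0); ax=r-f
o=f+ax*64/112; o[2]=0; print("sep",np.linalg.norm(ax),"yaw",np.degrees(np.arctan2(ax[1],ax[0])),"origin",o)
a=np.arctan2(ax[1],ax[0]);X=np.array([np.cos(a),np.sin(a),0]);Y=np.array([-np.sin(a),np.cos(a),0])
hsv=cv2.cvtColor(p,cv2.COLOR_BGR2HSV); k=cv2.inRange(hsv,(8,150,120),(22,255,255));k[:230]=0;k[280:]=0;k[:,:285]=0;k[:,350:]=0
for n,kk in(("orange",k),):
    q=W[kk>0]; l=np.c_[(q-o)@X,(q-o)@Y,q[:,2]]*1000; print(n,len(q),l.mean(0),np.percentile(l,[5,95],axis=0).round(1).tolist())
s=l[l[:,2]>100]; print("high",s.mean(0),len(s))
E
python3 -m pendant '[[-1,0,0,0,0,0,-6.7],[-1,0,0,0,0,0,0],[-1,0,0,0,0,0,0]]'
python3 - <<'E'
from h import *
print(toolmove([.6787,.0078,.20]))
E
```

```text
sep 0.11236278494400798 yaw -11.448489942082569 origin [ 0.46844838 -0.05552811  0.        ]
orange 222 [ 13.09979235   0.95630661 134.31687921] [[9.4, -9.9, 119.3], [15.0, 11.1, 141.5]]
high [ 13.09979235   0.95630661 134.31687921] 222
t: 12.18
tcp_pos: [0.5123, -0.0644, 0.2167]
tcp_rot: [-0.0, 0.999, -0.043, -0.001]
contact_force: [-0.4, -0.1, -0.4]
grip_width: 0.0856
gripper_force: 0.0
[ 3.98953282 -2.15702231  0.40904653]
```

```bash
python3 -m pendant '[[-1,0.6,-0.36,0,0,0,0],[-1,0.7,-0.36,0,0,0,0],[-1,0.7,-0.36,0,0,0,0],[-1,0.7,-0.36,0,0,0,0],[-1,0.7,-0.36,0,0,0,0],[-1,0.58,-0.36,0,0,0,0],[-1,0,0,0,0,0,0],[-1,0,0,0,0,0,0],[-1,0,0,0,0,0,0]]'
python3 - <<'E'
from h import *
ci=env.camera_info("wrist"); s=env.get_state(); p,d=env.capture("wrist"); cv2.imwrite("pics/wrist5.png",p[...,::-1]); W=cloud(ci,d)
k=(abs(W[...,2]-.12)<.004)&(W[...,1]<.06)&(W[...,1]>-.05)&(W[...,0]>.6)&(W[...,0]<.74)
uv=np.argwhere(k)[:,::-1]; w=onz(ci,uv,.12)[:,:2]*1000; r=cv2.minAreaRect(w.astype(np.float32)); print(k.sum(),np.median(W[k],0),r, uv.min(0),uv.max(0))
print(s["tcp_pos"],toolmove([*(np.array(r[0])/1000),.066],s=s))
E
```

```text
t: 12.93
tcp_pos: [0.678, 0.0079, 0.2168]
tcp_rot: [0.0, 0.999, -0.043, -0.001]
contact_force: [-0.3, -0.7, -0.1]
grip_width: 0.0854
gripper_force: 0.0
1953 [0.67967258 0.00912595 0.11999511] ((679.4769897460938, 9.147970199584961), (56.16695785522461, 19.23936653137207), 85.11711120605469) [275 188] [351 213]
[0.67797491 0.00791787 0.21679891] [ 0.04357256 -0.03712824  3.76985052]
```

View pics/wrist5.png

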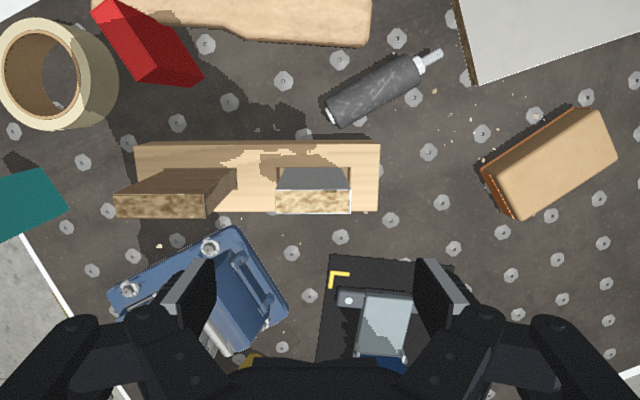

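The grey board (picture centre (313,200)) measures 56.2 x 19.2 mm with its top at 0.120, so it's the right one. I'll descend and grip it across its 56 mm.

```bash
python3 -m pendant '[[-1,0.04,-0.04,0.7,0,0,0],[-1,0,0,0.7,0,0,0],[-1,0,0,0.7,0,0,0],[-1,0,0,0.6,0,0,0],[-1,0,0,0.6,0,0,0],[-1,0,0,0.4,0,0,0],[-1,0,0,0,0,0,0],[-1,0,0,0,0,0,0]]' 40
python3 -m pendant '[[0,0,0,0,0,0,0],[1,0,0,0,0,0,0],[1,0,0,0,0,0,0],[1,0,0,0,0,0,0],[1,0,0,0,0,0,0],[1,0,0,0,0,0,0],[1,0,0,0,0,0,0]]'
```

```text
t: 13.65
tcp_pos: [0.6796, 0.0089, 0.07]
tcp_rot: [0.0, 0.999, -0.043, -0.001]
contact_force: [0.9, 0.3, 0.7]
grip_width: 0.0855
gripper_force: 0.0
t: 14.23
tcp_pos: [0.6816, 0.0096, 0.0719]
tcp_rot: [0.0, 0.999, -0.042, 0.001]
contact_force: [-1.5, -0.9, 7.1]
grip_width: 0.0545
gripper_force: 42.4
```

```bash
python3 -m pendant '[[1,0,0,-0.4,0,0,0],[1,0,0,-0.7,0,0,0],[1,0,0,-0.7,0,0,0],[1,0,0,-0.7,0,0,0],[1,0,0,-0.7,0,0,0],[1,0,0,-0.7,0,0,0],[1,-0.3,0,0,0,0,6.6],[1,-0.3,0,0,0,-5.2,0],[1,-0.3,0,0,0,-5.2,0],[1,-0.3,0,0,0,-5.1,0],[1,0,0,0,0,0,0],[1,0,0,0,0,0,0]]'
cat > pl.py <<'E'
from h import *
s=env.get_state(); w,x,y,z=s["tcp_rot"]; M=R.from_quat([x,y,z,w]).as_matrix(); print(M.round(3).tolist(), s["tcp_pos"])
a=np.radians(-11.45);X=np.array([np.cos(a),np.sin(a),0]);Y=np.array([-np.sin(a),np.cos(a),0]);Z=np.array([0,0,1.])
O=np.array([.468,-.0554,0]); seat=O-.0221*X+.0342*Z; bx=.267*X+.963*Z; bz=-.963*X+.267*Z
print("yaw/tilt err deg", np.degrees([M[:,0]@Y, M[:,2]@bz, M[:,2]@Y]))
def tgt(h,g,off=.0021,L=.0619,dy=0): 
    T=seat+bx*(L+h)+bz*(.0095+g-off)+Y*dy; return T,toolmove(T,s=s)
E
python3 - <<'E'
from pl import *
ci=env.camera_info("wrist"); s=env.get_state(); p,d=env.capture("wrist"); cv2.imwrite("pics/wrist6.png",p[...,::-1]); W=cloud(ci,d)
w,x,y,z=s["tcp_rot"]; T=R.from_quat([x,y,z,w]).inv().apply((W-s["tcp_pos"]).reshape(-1,3)).reshape(W.shape)*1000
k=(abs(T[...,0])<30)&(abs(T[...,1])<40)&(T[...,2]>-75)&(T[...,2]<75)&(d>0)
for z in range(-70,75,10):
    q=T[k&(abs(T[...,2]-z)<5)]
    if len(q)>20: print(z,len(q),np.percentile(q,[2,50,98],axis=0).round(1).tolist())
print(tgt(.12,.004))
E
```

```text
t: 15.23
tcp_pos: [0.6344, 0.0177, 0.2285]
tcp_rot: [-0.013, 0.986, -0.099, -0.133]
contact_force: [0.3, -0.0, 0.1]
grip_width: 0.0547
gripper_force: 43.2
[[0.945, -0.198, -0.26], [-0.191, -0.98, 0.053], [-0.265, 0.0, -0.964]] [0.6343776  0.01765211 0.22846086]
yaw/tilt err deg [ 0.03391575 -0.10415214 -0.00991398]
-70 2623 [[8.3, -31.1, -74.9], [15.8, -1.6, -72.8], [16.8, 30.4, -66.8]]
-60 1335 [[-4.7, -39.7, -62.6], [11.1, 26.1, -57.6], [11.9, 39.8, -55.1]]
-50 9421 [[-11.2, -36.1, -53.8], [1.3, -0.1, -47.8], [12.2, 36.2, -45.5]]
-40 3329 [[6.0, -33.1, -44.8], [7.4, -0.4, -40.5], [10.9, 32.7, -35.2]]
-30 2740 [[5.8, -38.2, -34.8], [7.4, -0.1, -30.3], [10.5, 38.3, -25.2]]
-20 2171 [[5.9, -38.7, -24.8], [7.3, -0.0, -20.2], [10.5, 38.5, -15.2]]
-10 1615 [[6.1, -37.3, -14.8], [7.1, -0.5, -10.6], [10.3, 36.6, -5.3]]
0 1083 [[6.5, -26.5, -4.8], [7.1, -0.0, -0.2], [7.6, 27.0, 4.8]]
10 904 [[6.6, -26.5, 5.2], [7.1, 0.5, 9.9], [7.6, 27.5, 14.8]]
20 766 [[6.6, -26.4, 15.2], [7.1, 0.5, 19.8], [7.5, 27.6, 24.9]]
30 651 [[6.6, -26.5, 25.2], [7.1, 0.0, 29.8], [7.5, 27.7, 34.8]]
40 545 [[6.5, -26.2, 35.2], [7.0, 1.2, 39.8], [7.5, 27.4, 44.7]]
50 487 [[6.6, -26.4, 45.2], [7.0, 0.1, 49.6], [7.4, 27.5, 54.8]]
60 326 [[6.6, -25.9, 55.1], [7.0, 1.0, 58.8], [7.4, 27.5, 62.1]]
(array([ 0.48318084, -0.05847478,  0.2124135 ]), array([-3.10262001,  2.61360207,  1.27028938]))
```

```bash
python3 -m pendant '[[1,-0.3,0.25,0.1,0,0,0],[1,-0.6,0.5,0.22,0,0,0],[1,-0.6,0.5,0.22,0,0,0],[1,-0.6,0.5,0.22,0,0,0],[1,-0.6,0.5,0.22,0,0,0],[1,-0.4,0.36,0.17,0,0,0],[1,0,0,0,0,0,0],[1,0,0,0,0,0,0],[1,0,0,0,0,0,0]]'
python3 - <<'E'
from pl import *
for h in(.12,.0,): print(tgt(h,.004,.0023,.0622,.0005))
ci=env.camera_info("top"); p,d=env.capture("top"); cv2.imwrite("pics/top2.png",p[...,::-1])
E
```

```text
t: 16.03
tcp_pos: [0.4847, -0.0578, 0.2188]
tcp_rot: [-0.013, 0.986, -0.098, -0.132]
contact_force: [0.5, -0.4, -0.9]
grip_width: 0.0544
gripper_force: 43.2
[[0.946, -0.197, -0.259], [-0.19, -0.98, 0.053], [-0.264, -0.001, -0.965]] [ 0.4846509  -0.05784825  0.21879555]
yaw/tilt err deg [ 0.10398039 -0.2009977   0.00999208]
(array([ 0.48354737, -0.05803887,  0.212649  ]), array([0.01534831, 0.01020222, 0.15510215]))
(array([ 0.45214502, -0.05167852,  0.097089  ]), array([0.00482317, 0.01070595, 3.15306995]))
```

```bash
python3 -m pendant '[[1,0,0,0.4,0,0,0],[1,0,0,0.4,0,0,0],[1,0,0,0.4,0,0,0],[1,0,0,0.4,0,0,0],[1,0,0,0.4,0,0,0],[1,0,0,0.4,0,0,0],[1,0,0,0.3,0,0,0],[1,0,0,0.15,0,0,0],[1,0,0,0,0,0,0],[1,0,0,0,0,0,0]]'
python3 - <<'E'
from pl import *
for h in(.0,): print(tgt(h,.004,.0023,.0622,.0005))
E
```

```text
t: 16.92
tcp_pos: [0.4547, -0.052, 0.1083]
tcp_rot: [-0.013, 0.986, -0.098, -0.134]
contact_force: [-0.2, 0.4, -0.8]
grip_width: 0.0546
gripper_force: 43.2
[[0.945, -0.197, -0.262], [-0.189, -0.98, 0.053], [-0.267, -0.0, -0.964]] [ 0.4546665  -0.05198338  0.10828539]
yaw/tilt err deg [ 0.11096559 -0.0198058  -0.01207396]
(array([ 0.45214502, -0.05167852,  0.097089  ]), array([0.01368284, 0.00500986, 0.28665126]))
```

```bash
python3 -m pendant '[[1,0.01,0,0.1,0,0,0],[1,0,0,0.1,0,0,0],[1,0,0,0.05,0,0,0],[1,0,0,0,0,0,0],[1,0,0,0,0,0,0]]'
python3 - <<'E'
from pl import *
for h in(.0,): print(tgt(h,.0,.0023,.0622,.0005))
E
```

```text
t: 17.33
tcp_pos: [0.4517, -0.052, 0.0985]
tcp_rot: [-0.013, 0.986, -0.098, -0.134]
contact_force: [-0.4, -0.2, -0.5]
grip_width: 0.0545
gripper_force: 43.2
[[0.945, -0.197, -0.262], [-0.19, -0.98, 0.053], [-0.267, 0.0, -0.964]] [ 0.45167737 -0.05197018  0.09852273]
yaw/tilt err deg [ 0.05714567  0.0035258  -0.0166312 ]
(array([ 0.45592036, -0.05244319,  0.096021  ]), array([ 0.11916804, -0.00935752,  0.03185549]))
```

Next I'll move back to the panel until there is light contact, then go down to the ledge.

```bash
python3 -m pendant '[[1,0.06,0,0.02,0,0,0],[1,0.04,0,0.02,0,0,0],[1,0,0,0.02,0,0,0],[1,0,0,0,0,0,0],[1,0,0,0,0,0,0]]'
python3 -m pendant '[[1,0.01,0,0.02,0,0,0],[1,0,0,0.0,0,0,0],[1,0,0,0,0,0,0]]'
```

```text
t: 17.75
tcp_pos: [0.4556, -0.0527, 0.0959]
tcp_rot: [-0.013, 0.986, -0.098, -0.133]
contact_force: [0.9, -0.9, 7.3]
grip_width: 0.0546
gripper_force: 44.1
t: 18.0
tcp_pos: [0.4559, -0.0528, 0.0957]
tcp_rot: [-0.013, 0.986, -0.098, -0.133]
contact_force: [0.1, -0.3, 14.9]
grip_width: 0.0545
gripper_force: 44.9
```

```bash
python3 -m pendant '[[1,0.01,0,-0.01,0,0,0],[0.1,0,0,0,0,0,0],[-0.2,0,0,0,0,0,0],[-1,0,0,0,0,0,0],[-1,0,0,0,0,0,0],[-1,0,0,0,0,0,0],[-1,0,0,0,0,0,0]]'
python3 -m pendant '[[-1,0,0,-0.3,0,0,0],[-1,0,0,-0.4,0,0,0],[-1,0,0,-0.6,0,0,0],[-1,0,0,-0.6,0,0,0],[-1,0,0,-0.6,0,0,0],[-1,0,0,-0.6,0,0,0],[-1,0,0,-0.6,0,0,0],[-1,0,0,0,0,0,0],[-1,0,0,0,0,0,0]]'
python3 - <<'E'
from pl import *
import sys
for c in("wrist","scene"):
    ci=env.camera_info(c); p,d=env.capture(c); cv2.imwrite(f"pics/{c}7.png",p[...,::-1]); W=cloud(ci,d)
    if c=="wrist":
        q=W-seat; T=np.stack([q@bx,q@Y,q@bz],-1)*1000
        k=(abs(T[...,1])<45)&(T[...,0]>-5)&(T[...,0]<125)&(T[...,2]>-15)&(T[...,2]<40)&(d>0)
        for z in range(0,125,10):
            t=T[k&(abs(T[...,0]-z)<5)]
            if len(t)>20: print(z,len(t),np.percentile(t,[2,50,98],axis=0).round(1).tolist())
        a=p
    else: b=cv2.resize(p[180:300,230:430],None,fx=2,fy=2,interpolation=cv2.INTER_CUBIC)
a=cv2.resize(a,(400,250)); b=cv2.resize(b,(400,240)); cv2.imwrite("pics/fin.png",np.vstack([a,b])[...,::-1])
E
```

```text
t: 18.58
tcp_pos: [0.4555, -0.0527, 0.0943]
tcp_rot: [-0.013, 0.986, -0.098, -0.134]
contact_force: [0.2, 0.5, 0.3]
grip_width: 0.0852
gripper_force: 0.0
t: 19.33
tcp_pos: [0.495, -0.0606, 0.2377]
tcp_rot: [-0.013, 0.986, -0.098, -0.133]
contact_force: [-1.4, 0.1, 0.4]
grip_width: 0.0854
gripper_force: 0.0
[[0.945, -0.198, -0.26], [-0.19, -0.98, 0.053], [-0.265, -0.0, -0.964]] [ 0.49496255 -0.06059687  0.23774462]
yaw/tilt err deg [ 0.0574515  -0.12805367 -0.00327739]
0 246 [[-4.5, -32.7, -13.8], [-0.8, 1.0, -8.1], [4.6, 33.7, 0.6]]
10 76 [[5.1, -27.9, -8.5], [10.8, 0.5, -8.3], [13.1, 23.0, -0.1]]
20 100 [[15.7, -27.8, -8.5], [19.5, -1.0, -8.3], [24.8, 23.5, -0.2]]
30 86 [[25.4, -27.4, -8.5], [30.1, -3.4, -8.2], [34.8, 25.0, -0.3]]
40 93 [[35.2, -27.5, -8.5], [40.1, 0.9, -8.3], [44.7, 26.1, -0.3]]
50 346 [[45.4, -25.3, -8.5], [49.5, -2.7, -5.4], [53.8, 24.7, -0.4]]
60 138 [[55.5, -27.9, -8.5], [60.5, -1.7, -1.3], [64.8, 26.0, -0.2]]
70 155 [[65.2, -27.3, -8.6], [70.2, 0.1, -1.3], [74.8, 26.0, -0.3]]
80 152 [[75.4, -27.8, -8.6], [80.2, -0.3, -1.3], [84.8, 26.1, -0.3]]
90 175 [[85.3, -27.6, -8.7], [90.7, -0.7, -1.4], [94.9, 26.4, -0.4]]
100 212 [[95.1, -27.7, -8.8], [99.4, -0.7, -1.4], [104.9, 26.0, -0.5]]
110 2246 [[106.9, -27.5, -8.4], [109.9, -0.6, 6.0], [112.3, 26.1, 17.4]]
```

View pics/fin.png

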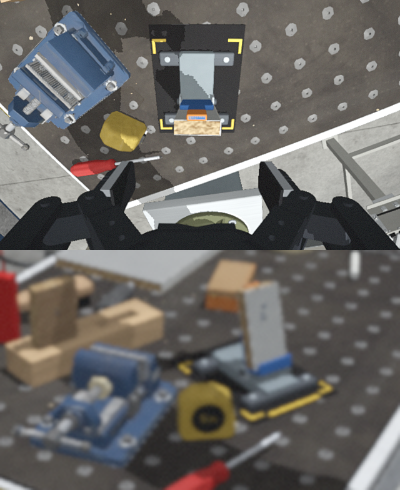

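The board stands on the ledge. Its top is at 110 mm along the panel, its back face is flush (within about 0.3 mm), and it's centred to 0.7 mm. The stand is inside the marks, the rack still holds the brown board, and the gripper is clear.

```bash
python3 -c "
from rig import env
print(env.close_job())"
```

```text
the job is handed in; nothing more can be done
None
```

The job is handed in: the stand is on the mat inside the yellow marks and clicked fully open, and the grey board stands on its ledge, centred and flat against the back, at about 19 s of the 61 s limit.

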